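# Raise the sash of the bench fume booth to its marker

## Task

Open the small fume booth to its working height: with the fingertips under the lip of its sloping window, push the window up until the lip is level with the brass marker on the left-hand rail. Only push: do not grip the lip, do not shift the marker, and leave the bottle, glass and sanding block around the booth where they stand. Then take the hand away; the window is counterbalanced and stays where it is left.

Things in the scene. Friction and masses are not known exactly. Their poses are not given: they have to be found in the camera images.
- booth: Fixed grey fume booth, 237 mm deep, 240 wide, 270 high. Origin: middle of its front edge, on the table; x points into the booth, y to its left seen from the front, z up. From the top of the 50 mm high front sill the front slopes back and up at 45 degrees for 300 mm; a clear window slides along this slope between aluminium rails 104 to 120 mm left and right of the middle, 6 mm proud of the slope.
- lip_under (a point): Middle of the underside of the window's lip (push here). The lip is a black bar on the window's lower edge: 180 mm wide along y, 12 mm thick along the slope, standing 30 mm out, square to the slope; this point is 15 mm above the window. Axes: x up the slope (the way the window slides), y booth's left, z straight out of the slope. Below the lip the front is free for 40 mm or more.
- lip_end (a point): Middle of the left end of the same lip, half-way through its thickness and half-way out, 90 mm to the left of lip_under and 6 mm farther up the slope; moves with the window. Same axes.
- mark_tip (a point): Point of the brass marker, a clip of 18 x 22 x 20 mm on the left rail with a pointed nose towards the lip's end. Same axes, x up the slope. The window is at its working height when lip_end is level with this point along x; the tip then lies 4 mm beside the lip's end. The clip is a stiff friction fit and stays where it is.
- sash (a joint): Travel of the window up the slope, m: 0 = fully down, 0.120 = top stop; starts between 0 and 0.015. Counterbalanced, stays where it is left; sliding friction about 4 N.
- mark (a joint): Place of the marker on its rail, m, on the same scale as sash: the lip is level with the marker when sash equals mark. Between 0.050 and 0.108.
- bottle_mid (a point): Centre of a loose brown ink bottle with pale cap, 46 mm across, 85 mm high, standing to the right in front of the booth.
- glass_mid (a point): Centre of a loose waisted tea glass, 63 mm across, 88 mm high, standing to the left of the booth. (Between it and the robot stands the room's fixed desk lamp: its head, 0.2 m across, spans about x 0.16 to 0.36, y -0.32 to -0.12 in the robot frame, up to 0.34 m high: pass above or beside it.)
- block_mid (a point): Centre of a loose dark sanding block lying to the left of the booth, 52 x 105 x 29 mm.

How it is judged:
By the outcome, as a careful person would: the job done as asked, in the order asked, and still so for the second after the job is handed in, with the robot touching nothing.
It also fails if it takes over 40 s, if anything falls off the work surface, if the arm or the gripper's body presses on something with over 40 N, if the wrist force passes 120 N, or if a joint passes its speed limit or range.

## Robot

A 6-joint arm with a two-finger parallel gripper is mounted at the origin on the work surface; the furniture and walls round the work are solid. World frame = base frame: x ahead of the robot, y to its left, z up, the work surface at z = 0. Lengths are in mm, angles in degrees, forces in N, time in s.
With the tool pointing down it reaches from about 300 to 850 mm from the base axis. Payload 4.2 kg.
Tool frame: the origin (TCP) lies at the very end of the fingers, on their centre line; the grasp point (between the pads) lies 19 mm behind it (env.grasp_offset is the distance from the TCP to the grasp point, in mm); z points along the fingers, y is the line along which they close (so a half turn about z gives the same grasp; the last joint's range is limited). The gripper opens to 91 mm and grips with 3 to 60 N. Pads are 32 mm wide; open, the fingers measure 118 mm over their backs; the gripper's body (76 mm by 178 mm) begins 60 mm behind the grasp point.
Start: joints at [71.276, 18.312, 89.639, -0, 72.044, -1.146], TCP at [173.658, 548.166, 213.976] pointing down, gripper open.
Joint ranges: [-177.97, 177.97], [-48.28, 115.42], [12.27, 149.76], [-77.06, 257.06], [2.81, 150.46], [-146.56, 146.56]. Speed limits (degrees/s): [147.25, 147.25, 180, 180, 180, 180].

## Interface

Orientations are given as [roll, pitch, yaw] about the fixed x, y, z axes, in that order (R = Rz(yaw) Ry(pitch) Rx(roll)).
In Python, from workcell import env gives the robot as it stands. The module is installed in compiled form; this text tells all that it offers.
- The arm moves only by the tool send_rows, never from a script. Its argument "motion" is a list of rows, each an object of numbers: "tx", "ty", "tz": the shift along the tool's x, y, z in units of 500 mm (1.0 is 500 mm); "rx", "ry", "rz": the turn, a rotation vector about the tool's x, y, z in units of 30 degrees (1.0 is 30 degrees); "gripper": the closure, from -1 (fully open) to 1 (shut). In form: [{"tx": .., "ty": .., "tz": .., "rx": .., "ry": .., "rz": .., "gripper": ..}, ...]. A call has 1 to 12 rows; each row shifts and turns the commanded pose from where the row before left it, along the tool's axes as they then stand; what a row does not reach is not made up. A row lasts 1/8 s, in which the tool goes at most 62.5 mm and 10.7 degrees, less where a joint would pass 70% of its speed; a pose out of reach is approached as far as the arm can. A call with a number of a shift or a turn outside -1 to 1 is refused whole. A call with a gripper value outside its range is refused whole. The fingers move at their own pace and stop on an object; "grip_force" is the grip in N (left out, the last holds). Time passes only in rows, so rows that do not move let the fingers close. It gives the time, the measured TCP pose, the force, the opening and the grip force at its end, in the units of the state.
- env.state(): the state, without advancing time (a new reading comes with each control period).
- env.grab_frame(name): name is "side" or "top" or "wrist"; returns a dict with "frame" (384x512x3 uint8, red, green, blue), "vertical_fov" (degrees; the focal length in pixels is half the picture's height over the tangent of half this angle, whatever the lens; pixels are square), "cx", "cy" (the principal point, pixels), "rvec" (rotation vector, rad) and "tvec" (3), from world to camera coordinates, as OpenCV has them; the wrist camera has in their place "T_tool_cam" (4x4, takes a point from camera to tool coordinates, whose origin is the TCP and whose axes are the flange's). Camera axes: x right, y down, z forward; pixel columns grow to the right and rows downward; lengths in mm; the calibration is good to about 2 mm. The wrist camera is an equidistant fisheye: a pixel r from the principal point sees the ray r / f radians off the axis. A picture is of the moment at which its call begins: read the wrist's pose just before it. There is no depth.
- env.job_done(): hands the job in; it is judged then, once.
The state is a dict: "time_s": time; "qpos": joint angles; "qvel": joint speeds; "effort": joint torques, N m; "ee_pos": TCP position; "ee_rot": TCP orientation; "force": force on the tool from outside, world axes, zero at the start; "torque": the same for the moment, N m; "gripper_width": finger opening in mm; "gripper_force": force on a finger pad.
Only numpy, scipy, OpenCV 4.12 (cv2) and the standard library are available. Lean on these libraries where they do the work, as an engineer would, in place of code of your own. Each camera call takes 0.05 s, during which the arm holds its last target. There are 200 camera calls.

## Working session

There is one attempt and no reset: what is moved stays moved. The work goes in short steps, Python scripts to look and compute and a tool call to move; the robot and the scene stay as the last step left them, time stands still between calls to the robot, and variables do not carry over. Pictures are saved under pics/ and viewed, at most 10 in all, crops included, and the job is handed in when it is done.

Besides the shell and the picture viewer there is one more tool, called after "Emit:" by a JSON object that holds its "api" and its "payload". send_rows: Moves the arm, as the interface text tells. Shifts and turns lie within -1 to 1; 1 stands for 500 mm of shift or 30 degrees of turn. Its arguments: {"type":"object","properties":{"motion":{"type":"array"},"grip_force":{"type":"number"}},"required":["motion"]}

```bash
mkdir -p pics; ls; python3 - <<'E'
from workcell import env
import cv2,numpy as np,pickle
s=env.state();print(s)
d={}
for n in("side","top","wrist"):
    f=env.grab_frame(n);d[n]=f
    print(n,{k:v for k,v in f.items() if k!='frame'})
    cv2.imwrite(f"pics/{n}0.png",f["frame"][:,:,::-1])
pickle.dump((s,d),open("d0.pkl","wb"))
E
```

```text
pics
{'time_s': 0.0, 'qpos': array([ 7.12769313e+01,  1.83522861e+01,  8.97065266e+01,  5.18589550e-04,
        7.20407100e+01, -1.14618078e+00]), 'qvel': array([ 0.0512218 ,  0.03193444, -0.01525031, -0.08977855,  0.04611219,
        0.16617088]), 'effort': array([ 1.16214629e-03, -4.12462056e+01, -2.31983739e+01,  7.27124722e-02,
        4.60103306e-02, -1.41162245e-04]), 'ee_pos': array([173.48389101, 547.69255187, 213.11297017]), 'ee_rot': array([-1.79900507e+02, -2.48372265e-03,  1.62422950e+02]), 'force': array([-0.251937  ,  0.0771944 , -0.32172894]), 'torque': array([ 0.0352105 ,  0.04091655, -0.03713388]), 'gripper_force': 0.0, 'gripper_width': 91.35297757885883}
side {'vertical_fov': 54.21992868779252, 'cx': 258.5655591216795, 'cy': 191.46628808402866, 'rvec': array([ 2.25337447, -0.53307418,  0.24677008]), 'tvec': array([-617.50472149,   15.66036966,  983.2322224 ])}
top {'vertical_fov': 57.06259162812276, 'cx': 253.11208862534164, 'cy': 193.1657285768828, 'rvec': array([ 2.16623197, -2.18579306,  0.14212838]), 'tvec': array([-356.78841892,  517.66313747,  875.81594816])}
wrist {'vertical_fov': 65.70646984690485, 'cx': 254.39855537706225, 'cy': 191.94833644742175, 'T_tool_cam': array([[-6.45970718e-04, -9.69298119e-01, -2.45887655e-01,
         6.95281877e+01],
       [ 9.99999791e-01, -6.26251469e-04, -1.58390271e-04,
         8.25846931e-01],
       [-4.60112746e-07, -2.45887706e-01,  9.69298322e-01,
        -1.71271886e+02],
       [ 0.00000000e+00,  0.00000000e+00,  0.00000000e+00,
         1.00000000e+00]])}
```

View pics/side0.png

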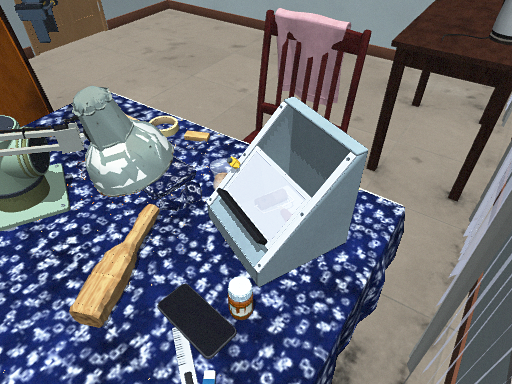

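View pics/top0.png

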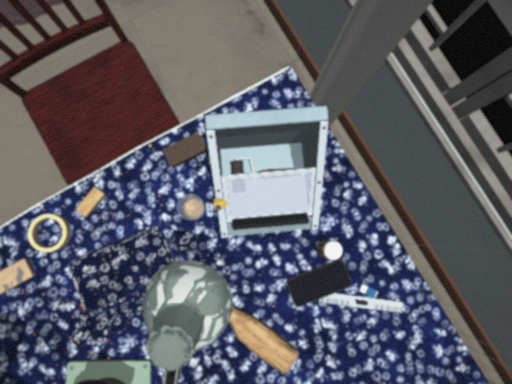

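The side view shows the lip as a black bar from (222,190) to (268,243) and the yellow marker at (236,161). In the top view the booth is at about (270,175), with the marker at (220,203), glass at (190,207), bottle at (332,250) and lip from (232,223) to (308,219). Next I'll enlarge both views.

```bash
cat > h.py <<'E'
import cv2,numpy as np,pickle
from scipy.spatial.transform import Rotation as Ro
def K(f):
    F=f["frame"].shape[0]/2/np.tan(np.radians(f["vertical_fov"]/2)); return F
def cam(f,st=None):
    "R (world->cam), centre"
    R=cv2.Rodrigues(np.array(f["rvec"]))[0]; return R,-R.T@np.array(f["tvec"])
def proj(f,P):
    R,c=cam(f); q=(np.atleast_2d(P)-c)@R.T; return q[:,:2]/q[:,2:]*K(f)+[f["cx"],f["cy"]]
def ray(f,uv):
    R,c=cam(f); uv=np.atleast_2d(uv).astype(float)
    d=np.c_[(uv-[f["cx"],f["cy"]])/K(f),np.ones(len(uv))]@R
    return c,d/np.linalg.norm(d,axis=1)[:,None]
def onz(f,uv,z):
    c,d=ray(f,uv); return c+d*((z-c[2])/d[:,2])[:,None]
def tri(f,uv,g,vw):
    (c1,d1),(c2,d2)=ray(f,uv),ray(g,vw); out=[]
    for a,b in zip(d1,d2):
        s=np.linalg.lstsq(np.c_[a,-b],c2-c1,rcond=None)[0]
        p,q=c1+a*s[0],c2+b*s[1]; out.append(np.r_[(p+q)/2,np.linalg.norm(p-q)])
    return np.array(out)
E
python3 - <<'E'
from h import *
s,d=pickle.load(open("d0.pkl","rb"))
a=d["side"]["frame"][90:290,195:375,::-1]; b=d["top"]["frame"][95:265,155:355,::-1]
a=cv2.resize(a,None,fx=3,fy=3,interpolation=cv2.INTER_CUBIC)
cv2.imwrite("pics/sidec.png",a)
b=cv2.resize(b,None,fx=3.5,fy=3.5,interpolation=cv2.INTER_CUBIC);cv2.imwrite("pics/topc.png",b);print(a.shape,b.shape)
for n in("side","top"):
    print(n,cam(d[n])[1]); print(proj(d[n],[[0,0,0],[260,-220,340],[500,0,0],[600,-200,0]]).round())
E
```

```text
(600, 540, 3) (595, 700, 3)
side [ 222.24931013 -919.72895798  673.05781283]
[[ 23. 197.]
 [106.  93.]
 [203. 148.]
 [261. 176.]]
top [ 416.3669503  -340.92359988  934.20358411]
[[109. 402.]
 [171. 330.]
 [116. 201.]
 [192. 163.]]
```

View pics/sidec.png

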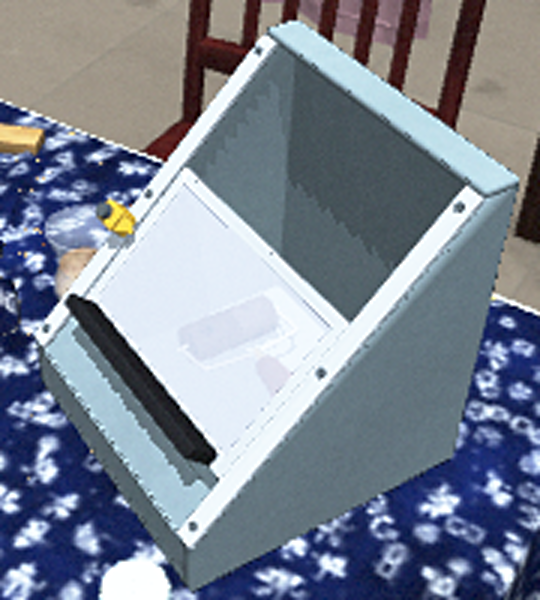

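View pics/topc.png

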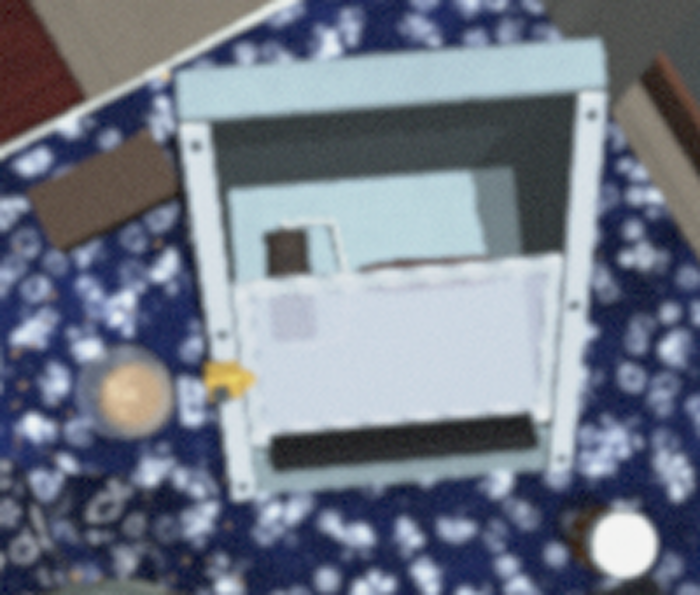

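The side crop shows six rail screws: left rail (46,328), (149,193), (260,49) and right rail (192,527), (321,373), (459,207). The lip runs from (70,297) to (213,460) and the brass nose tip is near (133,228). In the top crop the matching screws are left (242,487), (222,336), (197,146) and right (560,458), (573,305), (591,115), with the nose tip near (255,380) and the lip from (272,435–468) to (537,415–447).

```bash
cat >> h.py <<'E'
def S(p): return (np.atleast_2d(p)+.5)/3-.5+[195,90]
def T(p): return (np.atleast_2d(p)+.5)/3.5-.5+[155,95]
E
python3 - <<'E'
from h import *
s,d=pickle.load(open("d0.pkl","rb"));A,B=d["side"],d["top"]
sc=tri(A,S([(46,328),(149,193),(260,49),(192,527),(321,373),(459,207)]),B,T([(242,487),(222,336),(197,146),(560,458),(573,305),(591,115)]))
print("screws\n",sc.round(1))
P=sc[:,:3]; ys=(P[:3]-P[3:]).mean(0); print("y axis",ys, np.linalg.norm(ys))
xs=((P[2]-P[0])+(P[5]-P[3]))/2; print("slope",xs,np.linalg.norm(xs), np.degrees(np.arctan2(xs[2],np.hypot(*xs[:2]))))
yw=np.arctan2(-ys[0],ys[1]); yw2=np.arctan2(xs[1],xs[0]); print("yaw",np.degrees([yw,yw2]))
yaw=(yw+yw2)/2;c=P.mean(0);
ux=np.array([np.cos(yaw),np.sin(yaw),0]);uy=np.array([-ux[1],ux[0],0]);uz=np.array([0,0,1])
# slope plane: rail top 6mm proud: in booth frame n=(-1,0,1)/√2 , n.(p-(0,0,50))=6 -> use z from triangulation
z0=c[2]; xb=(z0-50)-6*np.sqrt(2)
O=c-ux*xb; O[2]=0; print("origin",O, "yaw",np.degrees(yaw))
pickle.dump((O,yaw),open("booth.pkl","wb"))
W=np.c_[ux,uy,uz]
m=lambda b: O+np.array(b)@W.T
print("screws in booth\n",((P-O)@W).round(1))
# booth outer corners: check projection
chk=np.array([[0,120,50],[0,-120,50],[237,120,270],[237,-120,270],[0,-120,0]])
print((proj(A,m(chk))-[195,90])*3, (proj(B,m(chk))-[155,95])*3.5)
e=np.array([1,0,1])/2**.5;n=np.array([-1,0,1])/2**.5
tip=tri(A,S([(133,228),]),B,T([(255,380)]))[0];print("tip",tip.round(1))
tb=(tip[:3]-O)@W;q=tb-[0,0,50];print("tip slope s,y,n",q@e,q[1],q@n)
E
```

```text
screws
 [[ 413.8 -288.7   64.2    4.6]
 [ 508.8 -282.2  160.7    4.7]
 [ 604.8 -275.7  256.7    4.6]
 [ 431.1 -512.3   63.1    3.1]
 [ 526.6 -504.8  158.8    3.5]
 [ 621.4 -498.   255.2    2.9]]
y axis [-17.21662925 222.84336556   1.46710722] 223.51225984269692
slope [190.63775001  13.64367425 192.33087608] 271.1458417031896 45.18012747987818
yaw [4.41783189 4.09359823]
origin [ 416.75133455 -401.15340882    0.        ] yaw 4.255715062329116
screws in booth
 [[   5.4  112.3   64.2]
 [ 100.6  111.8  160.7]
 [ 196.9  111.2  256.7]
 [   6.1 -111.9   63.1]
 [ 101.9 -111.6  158.8]
 [ 196.9 -111.8  255.2]]
[[ 33.21675906 336.85648724]
 [187.0099853  550.71412756]
 [294.74591949  14.31412849]
 [518.16746765 174.39773651]
 [186.68096111 593.63884528]] [[232.76875572 491.12238454]
 [568.0437753  462.54094593]
 [173.866733    64.89179278]
 [603.7525523   32.82387428]
 [554.65442834 463.37341599]]
tip [ 483.5 -303.   149.8    8.4]
tip slope s,y,n 122.814889948404 92.92418548309168 18.37031456374463
```

```bash
cat >> h.py <<'E'
def booth():
    O,yaw=pickle.load(open("booth.pkl","rb"))
    W=Ro.from_euler("z",yaw).as_matrix(); e=np.array([1,0,1])/2**.5;n=np.array([-1,0,1])/2**.5
    # slope frame: columns e,y,n ; origin top of sill
    return O+[0,0,50], W@np.c_[e,[0,1,0],n]
def tow(p): o,M=booth(); return o+np.atleast_2d(p)@M.T
def toslope(P): o,M=booth(); return (np.atleast_2d(P)-o)@M
def cut(f,uv,ax,val):
    "ray with slope-frame plane: coordinate ax (0 s,1 y,2 n)=val"
    c,d=ray(f,uv); o,M=booth(); c=(c-o)@M; d=d@M
    return c+d*((val-c[ax])/d[:,ax])[:,None]
E
python3 - <<'E'
from h import *
s,d=pickle.load(open("d0.pkl","rb"));A,B=d["side"],d["top"]
print("lip top view, lower outer edge n=30\n",cut(B,T([(275,468),(537,447)]),2,30).round(1))
print("tip on y=94: side,top",cut(A,S([(133,228)]),1,94).round(1),cut(B,T([(255,380)]),1,94).round(1))
bl=A["frame"].max(2)<60; bl[:150]=0;bl[260:]=0;bl[:,:205]=0;bl[:,280:]=0
nl,l,st,_=cv2.connectedComponentsWithStats(bl.astype(np.uint8)); i=1+np.argmax(st[1:,4]); c=cv2.findContours((l==i).astype(np.uint8),0,2)[0][0]
h=cv2.approxPolyDP(c,1.5,True)[:,0];print("side lip poly",h.tolist(),((h-[195,90]+.5)*3-.5).tolist())
for k in(30,0):print("n=",k,cut(A,h,2,k).round(1).tolist())
hsv=cv2.cvtColor(A["frame"],cv2.COLOR_RGB2HSV)
for nm,f in(("side",A),("top",B)):
    hs=cv2.cvtColor(f["frame"],cv2.COLOR_RGB2HSV); m=cv2.inRange(hs,(18,130,120),(35,255,255)); m=m[:]
    if nm=="side": m[:, :215]=0;m[:150]=0;m[175:]=0;m[:,250:]=0
    else: m[:190]=0;m[215:]=0;m[:,:205]=0;m[:,235:]=0
    p=np.argwhere(m)[:,::-1]; print(nm,len(p),p.min(0),p.max(0),p.mean(0),"rightmost",p[p[:,0]==p[:,0].max()].tolist())
    print(cut(f,p.mean(0),2,16).round(1))
E
```

```text
lip top view, lower outer edge n=30
 [[ 49.8  87.8  30. ]
 [ 48.7 -88.2  30. ]]
tip on y=94: side,top [[124.9  94.   13.1]] [[130.   94.   32.8]]
side lip poly [[218, 188], [219, 194], [256, 242], [264, 244], [266, 240], [228, 193]] [[70.0, 295.0], [73.0, 313.0], [184.0, 457.0], [208.0, 463.0], [214.0, 451.0], [100.0, 310.0]]
n= 30 [[58.1, 86.6, 30.0], [51.1, 72.4, 30.0], [50.8, -89.8, 30.0], [61.3, -107.4, 30.0], [69.6, -105.0, 30.0], [69.2, 52.2, 30.0]]
n= 0 [[46.7, 117.3, 0.0], [39.3, 102.4, 0.0], [39.1, -68.2, 0.0], [50.1, -86.8, 0.0], [58.9, -84.3, 0.0], [58.4, 81.2, 0.0]]
side 75 [229 157] [239 168] [234.57333333 162.84      ] rightmost [[239, 162], [239, 163], [239, 164]]
[[122.4 108.   16. ]]
top 58 [214 200] [225 206] [219.32758621 202.37931034] rightmost [[225, 202], [225, 203]]
[[120.3 112.9  16. ]]
```

The lip's lower edge is at s≈50 on the slope and the marker tip at s≈122, so the window has to travel about 66 mm. Next I'll plan the swing in.

```bash
cat >> h.py <<'E'
def Rq(q):
    a=Ro.from_euler
    return (a("z",q[0],degrees=True)*a("y",q[1]+q[2],degrees=True)*a("z",q[3],degrees=True)*a("y",q[4],degrees=True)*a("z",q[5],degrees=True)*a("z",90,degrees=True))
def Rt(): o,M=booth(); return Ro.from_matrix(np.c_[-M[:,1],-M[:,0],-M[:,2]])
def plan(p,R,wps,step=58,turn=10,show=True):
    "wps: list of (pos,Rot); prints rows in tool units"
    out=[]
    for P,Q in wps:
        k=max(1,int(np.ceil(max(np.linalg.norm(P-p)/step,np.degrees((R.inv()*Q).magnitude())/turn)-1e-6)))
        for i in range(k):
            t=R.inv().apply((P-p)/(k-i))/500; r=(R.inv()*Q).as_rotvec()/(k-i)*180/np.pi/30
            t=t.round(3);r=r.round(3); p=p+R.apply(t*500);R=R*Ro.from_rotvec(r*30*np.pi/180)
            out.append(dict(zip(("tx","ty","tz","rx","ry","rz"),np.r_[t,r].tolist())))
    return out,p,R
def pr(rows):
    import json
    for i in range(0,len(rows),12): print(json.dumps(rows[i:i+12]).replace('"t','"t'))
E
python3 - <<'E'
from h import *
from workcell import env
s=env.state();q0=s["qpos"];print((Ro.from_euler("xyz",s["ee_rot"],degrees=True).inv()*Rq(q0)).magnitude()*57.3)
T_=Rt(); tgt=tow([[25,0,70]])[0];print("tgt",tgt)
wr=tgt-T_.as_matrix()[:,2]*275; j1=np.degrees(np.arctan2(wr[1],wr[0]))
h,L=200,450;r=np.hypot(*wr[:2]);z=wr[2]-h;D=np.hypot(r,z);el=np.degrees(np.arctan2(z,r));b=np.degrees(np.arccos(D/2/L))
j2=90-el-b;j3=2*b
W=(Ro.from_euler("z",90,degrees=True))
base=Ro.from_euler("z",j1,degrees=True)*Ro.from_euler("y",j2+j3,degrees=True)
q456=(base.inv()*T_*W.inv()).as_euler("ZYZ",degrees=True)
print("q target",j1,j2,j3,q456)
q1=np.r_[j1,j2,j3,q456]
wp=[];pts=[(s["ee_pos"],0),((330,430,400),.2),((500,200,420),.4),((540,-60,420),.6),((470,-280,400),.8),((400,-400,330),1.)]
P=[np.array(a,float) for a,_ in pts]
w=[(P[i],Rq(q0+(q1-q0)*pts[i][1])) for i in range(1,6)]; w[-1]=(P[-1],T_)
w.append((tow([[25,0,120]])[0],T_))
rows,p,R=plan(s["ee_pos"],Ro.from_euler("xyz",s["ee_rot"],degrees=True),w)
print(len(rows),p,(R.inv()*T_).magnitude()*57.3);pr(rows)
E
```

```text
2.236813226260813e-14
tgt [ 385.01926335 -403.51469172  117.17514421]
q target -65.42822607153398 18.047124279646674 116.59984073438376 [63.50511216 47.81123433 64.22013149]
31 [ 349.77941509 -406.16731298  152.39169501] 0.01640349635794969
[{"tx": -0.074, "ty": -0.026, "tz": -0.075, "rx": -0.008, "ry": 0.08, "rz": 0.302}, {"tx": -0.074, "ty": -0.014, "tz": -0.078, "rx": -0.008, "ry": 0.08, "rz": 0.302}, {"tx": -0.072, "ty": -0.002, "tz": -0.081, "rx": -0.008, "ry": 0.08, "rz": 0.301}, {"tx": -0.068, "ty": 0.009, "tz": -0.084, "rx": -0.009, "ry": 0.08, "rz": 0.301}, {"tx": -0.062, "ty": 0.019, "tz": -0.086, "rx": -0.008, "ry": 0.08, "rz": 0.302}, {"tx": -0.109, "ty": 0.018, "tz": -0.031, "rx": -0.026, "ry": 0.09, "rz": 0.308}, {"tx": -0.103, "ty": 0.035, "tz": -0.035, "rx": -0.025, "ry": 0.09, "rz": 0.308}, {"tx": -0.094, "ty": 0.052, "tz": -0.04, "rx": -0.026, "ry": 0.09, "rz": 0.308}, {"tx": -0.083, "ty": 0.067, "tz": -0.043, "rx": -0.025, "ry": 0.09, "rz": 0.307}, {"tx": -0.069, "ty": 0.079, "tz": -0.045, "rx": -0.025, "ry": 0.091, "rz": 0.308}, {"tx": -0.085, "ty": 0.047, "tz": -
[... 963 characters left out ...]
.007, "ty": 0.051, "tz": -0.009, "rx": 0.008, "ry": 0.132, "rz": 0.248}, {"tx": 0.014, "ty": 0.049, "tz": -0.009, "rx": 0.008, "ry": 0.132, "rz": 0.248}]
[{"tx": 0.021, "ty": 0.047, "tz": -0.008, "rx": 0.009, "ry": 0.132, "rz": 0.248}, {"tx": 0.027, "ty": 0.044, "tz": -0.006, "rx": 0.008, "ry": 0.132, "rz": 0.248}, {"tx": 0.033, "ty": 0.039, "tz": -0.005, "rx": 0.009, "ry": 0.132, "rz": 0.248}, {"tx": 0.001, "ty": 0.081, "tz": 0.045, "rx": -0.0, "ry": 0.0, "rz": -0.0}, {"tx": 0.001, "ty": 0.081, "tz": 0.045, "rx": -0.0, "ry": 0.0, "rz": -0.0}, {"tx": 0.001, "ty": 0.08, "tz": 0.045, "rx": -0.0, "ry": 0.0, "rz": -0.0}, {"tx": 0.002, "ty": 0.081, "tz": 0.045, "rx": -0.0, "ry": 0.0, "rz": -0.0}]
```

Emit:
{"api": "send_rows", "payload": {"motion": [{"tx":-0.074,"ty":-0.026,"tz":-0.075,"rx":-0.008,"ry":0.08,"rz":0.302,"gripper":1},{"tx":-0.074,"ty":-0.014,"tz":-0.078,"rx":-0.008,"ry":0.08,"rz":0.302,"gripper":1},{"tx":-0.072,"ty":-0.002,"tz":-0.081,"rx":-0.008,"ry":0.08,"rz":0.301,"gripper":1},{"tx":-0.068,"ty":0.009,"tz":-0.084,"rx":-0.009,"ry":0.08,"rz":0.301,"gripper":1},{"tx":-0.062,"ty":0.019,"tz":-0.086,"rx":-0.008,"ry":0.08,"rz":0.302,"gripper":1},{"tx":-0.109,"ty":0.018,"tz":-0.031,"rx":-0.026,"ry":0.09,"rz":0.308,"gripper":1},{"tx":-0.103,"ty":0.035,"tz":-0.035,"rx":-0.025,"ry":0.09,"rz":0.308,"gripper":1},{"tx":-0.094,"ty":0.052,"tz":-0.04,"rx":-0.026,"ry":0.09,"rz":0.308,"gripper":1},{"tx":-0.083,"ty":0.067,"tz":-0.043,"rx":-0.025,"ry":0.09,"rz":0.307,"gripper":1},{"tx":-0.069,"ty":0.079,"tz":-0.045,"rx":-0.025,"ry":0.091,"rz":0.308,"gripper":1},{"tx":-0.085,"ty":0.047,"tz":-0.04,"rx":-0.031,"ry":0.112,"rz":0.307,"gripper":1},{"tx":-0.074,"ty":0.061,"tz":-0.044,"rx":-0.031,"ry":0.112,"rz":0.307,"gripper":1}], "grip_force": 5}}

```text
time_s: 1.65
ee_pos: [516.7, 94.3, 419.6]
ee_rot: [-161.9, -20.1, 46.2]
force: [1.1, 0.2, -0.6]
gripper_width: 0.5
gripper_force: 0.0
```

Emit:
{"api": "send_rows", "payload": {"motion": [{"tx":-0.061,"ty":0.072,"tz":-0.047,"rx":-0.031,"ry":0.112,"rz":0.308,"gripper":1},{"tx":-0.046,"ty":0.082,"tz":-0.048,"rx":-0.031,"ry":0.112,"rz":0.307,"gripper":1},{"tx":-0.029,"ty":0.088,"tz":-0.049,"rx":-0.031,"ry":0.113,"rz":0.308,"gripper":1},{"tx":0,"ty":0,"tz":0,"rx":0,"ry":0,"rz":0,"gripper":1},{"tx":0,"ty":0,"tz":0,"rx":0,"ry":0,"rz":0,"gripper":1}]}}

```text
time_s: 2.28
ee_pos: [539.7, -59.5, 419.7]
ee_rot: [-154.1, -19.2, 15.3]
force: [0.3, 0.3, 0.1]
gripper_width: 0.5
gripper_force: 0.0
```

```bash
python3 - <<'E'
from h import *
from workcell import env
s=env.state();q0=s["qpos"];R0=Ro.from_euler("xyz",s["ee_rot"],degrees=True)
print(s["time_s"],s["ee_pos"],q0,s["force"],s["gripper_width"])
T_=Rt()
# link fit check: wrist radius model
def fk(q,h=200,L1=450,L2=450,Lt=275):
    a,b=np.radians(q[1]),np.radians(q[1]+q[2]);r=L1*np.sin(a)+L2*np.sin(b);z=h+L1*np.cos(a)+L2*np.cos(b)
    return np.r_[r*np.cos(np.radians(q[0])),r*np.sin(np.radians(q[0])),z]+Rq(q).as_matrix()[:,2]*Lt
print("fk guess",fk(q0))
w=[(np.array([470,-280,400.]),Ro.from_matrix(R0.as_matrix())*Ro.from_rotvec((R0.inv()*T_).as_rotvec()*.5)),(np.array([400,-400,330.]),T_),(tow([[25,0,120]])[0],T_)]
rows,p,R=plan(s["ee_pos"],R0,w);print(len(rows),p);pr(rows)
E
```

```text
2.275 [539.74046825 -59.54772632 419.66350622] [-26.4349131   11.30231413  77.40494891  31.65740726  95.13786231
  45.62134895] [0.3139701  0.29289698 0.14176735] 0.45521695491420017
fk guess [ 528.4764553  -102.20308322  417.78914429]
16 [ 349.80307419 -405.94737056  152.7300851 ]
[{"tx": -0.042, "ty": 0.055, "tz": -0.035, "rx": -0.008, "ry": 0.129, "rz": 0.247}, {"tx": -0.032, "ty": 0.06, "tz": -0.037, "rx": -0.008, "ry": 0.129, "rz": 0.248}, {"tx": -0.021, "ty": 0.063, "tz": -0.039, "rx": -0.008, "ry": 0.129, "rz": 0.247}, {"tx": -0.01, "ty": 0.066, "tz": -0.04, "rx": -0.009, "ry": 0.129, "rz": 0.247}, {"tx": 0.001, "ty": 0.066, "tz": -0.04, "rx": -0.008, "ry": 0.129, "rz": 0.248}, {"tx": 0.013, "ty": 0.066, "tz": -0.038, "rx": -0.009, "ry": 0.129, "rz": 0.247}, {"tx": -0.0, "ty": 0.051, "tz": -0.011, "rx": -0.008, "ry": 0.129, "rz": 0.248}, {"tx": 0.007, "ty": 0.05, "tz": -0.011, "rx": -0.008, "ry": 0.129, "rz": 0.247}, {"tx": 0.014, "ty": 0.049, "tz": -0.01, "rx": -0.008, "ry": 0.129, "rz": 0.248}, {"tx": 0.021, "ty": 0.047, "tz": -0.009, "rx": -0.009, "ry": 0.129, "rz": 0.247}, {"tx": 0.027, "ty": 0.043, "tz": -0.007, "rx": -0.008, "ry": 0.129, "rz": 0.248}, {"tx": 0.033, "ty": 0.04, "tz": -0.005, "rx": -0.009, "ry": 0.129, "rz": 0.247}]
[{"tx": 0.001, "ty": 0.081, "tz": 0.045, "rx": 0.0, "ry": 0.0, "rz": 0.0}, {"tx": 0.001, "ty": 0.08, "tz": 0.045, "rx": 0.0, "ry": 0.0, "rz": 0.0}, {"tx": 0.001, "ty": 0.081, "tz": 0.045, "rx": 0.0, "ry": 0.0, "rz": 0.0}, {"tx": 0.001, "ty": 0.08, "tz": 0.044, "rx": 0.0, "ry": 0.0, "rz": 0.0}]
```

Emit:
{"api": "send_rows", "payload": {"motion": [{"tx":-0.042,"ty":0.055,"tz":-0.035,"rx":-0.008,"ry":0.129,"rz":0.247},{"tx":-0.032,"ty":0.06,"tz":-0.037,"rx":-0.008,"ry":0.129,"rz":0.248},{"tx":-0.021,"ty":0.063,"tz":-0.039,"rx":-0.008,"ry":0.129,"rz":0.247},{"tx":-0.01,"ty":0.066,"tz":-0.04,"rx":-0.009,"ry":0.129,"rz":0.247},{"tx":0.001,"ty":0.066,"tz":-0.04,"rx":-0.008,"ry":0.129,"rz":0.248},{"tx":0.013,"ty":0.066,"tz":-0.038,"rx":-0.009,"ry":0.129,"rz":0.247},{"tx":0,"ty":0.051,"tz":-0.011,"rx":-0.008,"ry":0.129,"rz":0.248},{"tx":0.007,"ty":0.05,"tz":-0.011,"rx":-0.008,"ry":0.129,"rz":0.247},{"tx":0.014,"ty":0.049,"tz":-0.01,"rx":-0.008,"ry":0.129,"rz":0.248},{"tx":0.021,"ty":0.047,"tz":-0.009,"rx":-0.009,"ry":0.129,"rz":0.247},{"tx":0.027,"ty":0.043,"tz":-0.007,"rx":-0.008,"ry":0.129,"rz":0.248},{"tx":0.033,"ty":0.04,"tz":-0.005,"rx":-0.009,"ry":0.129,"rz":0.247}]}}

```text
invalid input at $.motion[0]: expected keys tx, ty, tz, rx, ry, rz, gripper
```

Emit:
{"api": "send_rows", "payload": {"motion": [{"tx":0},{"tx":0}]}}

```text
invalid input at $.motion[0]: expected keys tx, ty, tz, rx, ry, rz, gripper
```

```bash
python3 - <<'E'
from h import *
from workcell import env
s=env.state();print(s["time_s"],s["ee_pos"],s["qpos"],s["force"])
d={}
for n in("wrist","side"): d[n]=env.grab_frame(n)
pickle.dump((s,d),open("d1.pkl","wb"))
cv2.imwrite("pics/w1.png",cv2.resize(d["wrist"]["frame"][:,:,::-1],(768,576),interpolation=cv2.INTER_CUBIC))
cv2.imwrite("pics/s1.png",d["side"]["frame"][:,:,::-1])
E
```

```text
2.275 [539.74046825 -59.54772632 419.66350622] [-26.4349131   11.30231413  77.40494891  31.65740726  95.13786231
  45.62134895] [0.3139701  0.29289698 0.14176735]
```

View pics/w1.png

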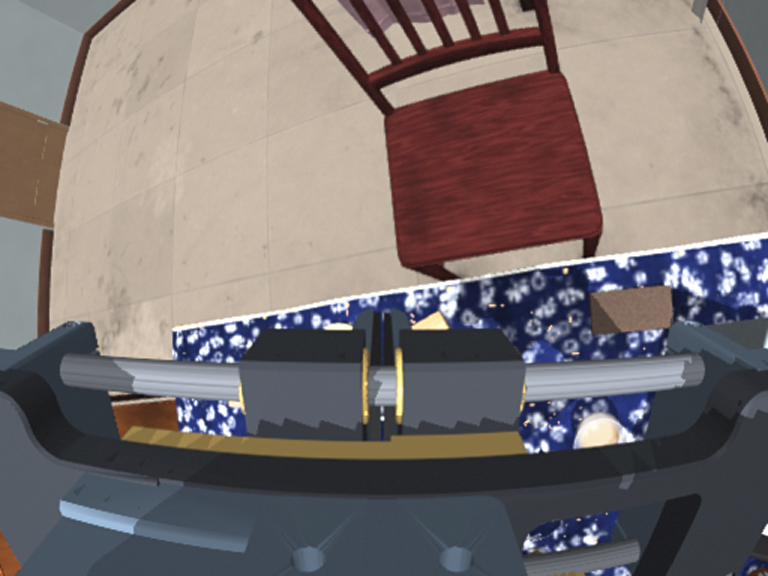

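View pics/s1.png

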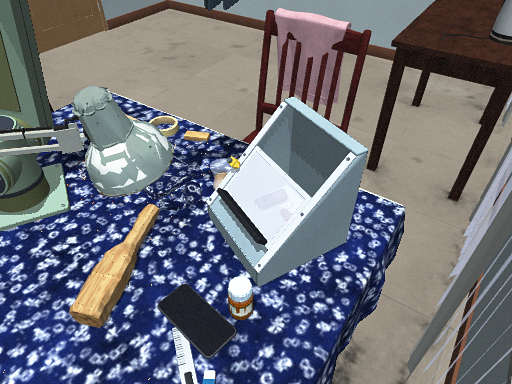

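Those moves were refused because each row needs a gripper value, so the arm has not moved. The wrist view shows the gripper covering the lower half of the picture, so the marker can only be seen from a pose to its left and high up. The side view shows the booth unchanged. I'll plan to that look pose.

```bash
cat >> h.py <<'E'
def pr(rows):
    import json
    for i in range(0,len(rows),12): print(json.dumps([dict(r,gripper=1) for r in rows[i:i+12]]))
def wray(f,st,uv):
    "wrist fisheye rays in world"
    R=Ro.from_euler("xyz",st["ee_rot"],degrees=True).as_matrix();X=np.array(f["T_tool_cam"])
    q=(np.atleast_2d(uv)-[f["cx"],f["cy"]])/K(f); r=np.linalg.norm(q,axis=1)[:,None]
    d=np.c_[q/r*np.sin(r),np.cos(r)]@X[:3,:3].T@R.T
    return st["ee_pos"]+R@X[:3,3],d
def wcut(f,st,uv,ax,val):
    c,d=wray(f,st,uv);o,M=booth();c=(c-o)@M;d=d@M
    return c+d*((val-c[ax])/d[:,ax])[:,None]
def wproj(f,st,P):
    R=Ro.from_euler("xyz",st["ee_rot"],degrees=True).as_matrix();X=np.array(f["T_tool_cam"])
    q=((np.atleast_2d(P)-st["ee_pos"])@R-X[:3,3])@X[:3,:3]; a=np.arctan2(np.hypot(q[:,0],q[:,1]),q[:,2])
    return q[:,:2]/np.hypot(q[:,0],q[:,1])[:,None]*a[:,None]*K(f)+[f["cx"],f["cy"]]
E
python3 - <<'E'
from h import *
from workcell import env
s=env.state();R0=Ro.from_euler("xyz",s["ee_rot"],degrees=True);T_=Rt()
P=tow([[240,110,210]])[0];print(P)
rows,p,R=plan(s["ee_pos"],R0,[(P,T_)]);print(len(rows),p);pr(rows)
E
```

```text
[ 429.74317285 -289.88251354  368.19805153]
11 [ 429.90302617 -289.9230254   368.01548715]
[{"tx": -0.032, "ty": 0.031, "tz": -0.016, "rx": -0.009, "ry": 0.141, "rz": 0.27, "gripper": 1}, {"tx": -0.026, "ty": 0.035, "tz": -0.018, "rx": -0.009, "ry": 0.141, "rz": 0.27, "gripper": 1}, {"tx": -0.019, "ty": 0.039, "tz": -0.02, "rx": -0.009, "ry": 0.141, "rz": 0.27, "gripper": 1}, {"tx": -0.012, "ty": 0.041, "tz": -0.021, "rx": -0.009, "ry": 0.141, "rz": 0.27, "gripper": 1}, {"tx": -0.005, "ty": 0.042, "tz": -0.021, "rx": -0.009, "ry": 0.141, "rz": 0.27, "gripper": 1}, {"tx": 0.003, "ty": 0.042, "tz": -0.021, "rx": -0.009, "ry": 0.141, "rz": 0.27, "gripper": 1}, {"tx": 0.011, "ty": 0.042, "tz": -0.021, "rx": -0.009, "ry": 0.141, "rz": 0.27, "gripper": 1}, {"tx": 0.018, "ty": 0.04, "tz": -0.019, "rx": -0.01, "ry": 0.141, "rz": 0.27, "gripper": 1}, {"tx": 0.024, "ty": 0.037, "tz": -0.018, "rx": -0.01, "ry": 0.141, "rz": 0.271, "gripper": 1}, {"tx": 0.031, "ty": 0.033, "tz": -0.015, "rx": -0.009, "ry": 0.14, "rz": 0.27, "gripper": 1}, {"tx": 0.036, "ty": 0.028, "tz": -0.012, "rx": -0.01, "ry": 0.141, "rz": 0.271, "gripper": 1}]
```

Emit:
{"api": "send_rows", "payload": {"motion": [{"tx":-0.032,"ty":0.031,"tz":-0.016,"rx":-0.009,"ry":0.141,"rz":0.27,"gripper":1},{"tx":-0.026,"ty":0.035,"tz":-0.018,"rx":-0.009,"ry":0.141,"rz":0.27,"gripper":1},{"tx":-0.019,"ty":0.039,"tz":-0.02,"rx":-0.009,"ry":0.141,"rz":0.27,"gripper":1},{"tx":-0.012,"ty":0.041,"tz":-0.021,"rx":-0.009,"ry":0.141,"rz":0.27,"gripper":1},{"tx":-0.005,"ty":0.042,"tz":-0.021,"rx":-0.009,"ry":0.141,"rz":0.27,"gripper":1},{"tx":0.003,"ty":0.042,"tz":-0.021,"rx":-0.009,"ry":0.141,"rz":0.27,"gripper":1},{"tx":0.011,"ty":0.042,"tz":-0.021,"rx":-0.009,"ry":0.141,"rz":0.27,"gripper":1},{"tx":0.018,"ty":0.04,"tz":-0.019,"rx":-0.01,"ry":0.141,"rz":0.27,"gripper":1},{"tx":0.024,"ty":0.037,"tz":-0.018,"rx":-0.01,"ry":0.141,"rz":0.271,"gripper":1},{"tx":0.031,"ty":0.033,"tz":-0.015,"rx":-0.009,"ry":0.14,"rz":0.27,"gripper":1},{"tx":0.036,"ty":0.028,"tz":-0.012,"rx":-0.01,"ry":0.141,"rz":0.271,"gripper":1},{"tx":0,"ty":0,"tz":0,"rx":0,"ry":0,"rz":0,"gripper":1}]}}

```text
time_s: 3.88
ee_pos: [429.5, -289.5, 368.1]
ee_rot: [-135.0, -0.1, -85.7]
force: [-0.3, 0.6, -0.6]
gripper_width: 0.5
gripper_force: 0.0
```

```bash
python3 - <<'E'
from h import *
from workcell import env
s=env.state();print(s["time_s"],s["ee_pos"],s["ee_rot"],s["qpos"],s["force"])
f=env.grab_frame("wrist"); pickle.dump((s,f),open("d2.pkl","wb"))
print(wproj(f,s,tow([[122,94,15],[50,90,30],[62,90,30],[50,-90,30]])).round(1))
cv2.imwrite("pics/w2.png",cv2.resize(f["frame"][:,:,::-1],(768,576),interpolation=cv2.INTER_CUBIC))
E
```

```text
3.875 [ 429.53333323 -289.47109337  368.06833982] [-1.35012734e+02 -6.42770774e-02 -8.57066423e+01] [-59.67477857  -3.49710552 107.52518667  46.10788258  61.76186173
  98.42557876] [-0.2982776   0.59941094 -0.56390941]
[[346.4 161. ]
 [400.9 161.2]
 [393.  160.9]
 [402.2  25.3]]
```

View pics/w2.png

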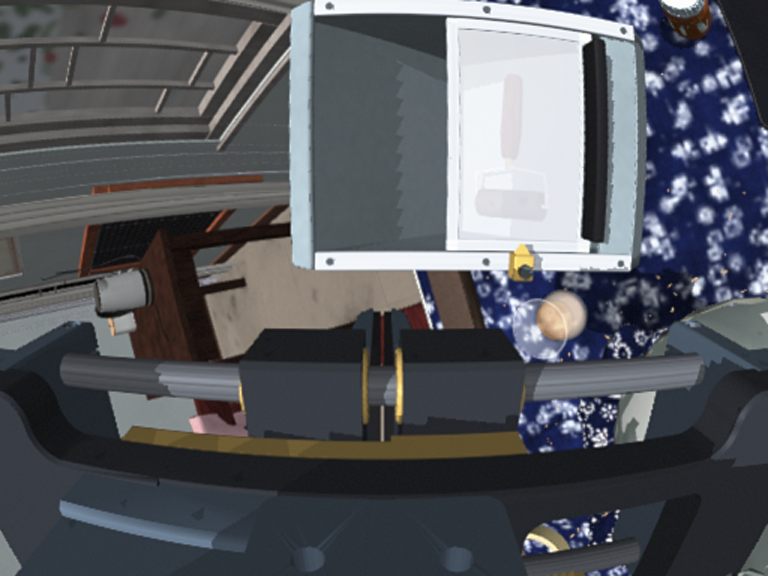

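The wrist view shows the marker's nose tip at about (348,163) in native pixels and the black lip from (405,160) to (403,26). The rail screws are visible too. Now I'll measure s for the lip and the tip in this one image.

```bash
cat >> h.py <<'E'
def measure(s,f):
    im=f["frame"]; hs=cv2.cvtColor(im,cv2.COLOR_RGB2HSV)
    m=cv2.inRange(hs,(18,120,100),(35,255,255)); m[:140]=0;m[195:]=0;m[:,:300]=0;m[:,420:]=0
    nl,l,st,ce=cv2.connectedComponentsWithStats(m);i=1+np.argmax(st[1:,4]);p=np.argwhere(l==i)[:,::-1]
    top=p[p[:,1]<=p[:,1].min()+1]; print("marker bbox",st[i].tolist(),"tip rows",top.tolist())
    tip=np.array([top[top[:,1]==p[:,1].min()][:,0].mean(),p[:,1].min()])
    k=np.degrees
    tb=wcut(f,s,tip,2,15)[0];print("tip px",tip,"s,y @n15",tb.round(2)," clip edges s @n20:",wcut(f,s,[(st[i][0]-.5,tip[1]+10),(st[i][0]+st[i][2]-.5,tip[1]+10)],2,20)[:,0].round(1))
    g=im.astype(float).mean(2)
    S=[]
    for v in range(70,152,8):
        r=g[v-2:v+3,300:425].mean(0); dk=r<55
        j=np.argwhere(dk)[:,0]
        if len(j)<4: continue
        # sub-pixel right (lower) edge & left edge
        a=j.max();b=j.min();ra=r[min(a+3,124)];rb=r[b-3]
        xe=300+a+np.interp((r[a-1]+ra)/2,r[a-1:a+4],np.arange(-1,4)); 
        xs=300+b-np.interp((r[b+1]+rb)/2,r[b-3:b+2][::-1],np.arange(-1,4))
        S.append((v,xs,xe,wcut(f,s,(xe,v),2,30)[0,0],wcut(f,s,(xs,v),2,30)[0,0],wcut(f,s,(xs,v),2,0)[0,0]))
    S=np.array(S);print("rows v, xs, xe, s_low@n30, s_hi@n30, s_hi@n0\n",S.round(1));return S,tb
E
python3 - <<'E'
from h import *
s,f=pickle.load(open("d2.pkl","rb")); measure(s,f)
print("screws",wcut(f,s,(np.array([(620,263),(486,262),(330,261),(624,30),(487,9),(319,6)])+.5)/1.5-.5,2,6).round(1))
g=f["frame"].astype(int).mean(2)
for v in(80,120,140):print(g[v-1:v+2,375:420].mean(0).astype(int).tolist())
print(toslope(s["ee_pos"]))
E
```

```text
marker bbox [339, 163, 17, 24, 221] tip rows [[347, 163], [348, 163], [347, 164], [348, 164], [349, 164]]
tip px [347.5 163. ] s,y @n15 [120.3  96.6  15. ]  clip edges s @n20: [133.3 110.1]
rows v, xs, xe, s_low@n30, s_hi@n30, s_hi@n0
 [[ 70.  389.  404.7  48.9  72.   57.7]
 [ 78.  389.2 405.   48.7  71.9  57.5]
 [ 86.  389.2 405.1  48.6  71.9  57.5]
 [ 94.  389.1 405.   48.6  71.9  57.5]
 [102.  389.  404.8  48.6  72.   57.6]
 [110.  388.8 404.7  48.6  72.   57.6]
 [118.  388.7 404.5  48.4  71.8  57.4]
 [126.  388.4 404.2  48.4  71.7  57.3]
 [134.  387.9 403.7  48.5  71.9  57.5]
 [142.  387.7 403.4  48.4  71.6  57.3]
 [150.  387.3 402.9  48.3  71.5  57.1]]
screws [[  14.3  112.6    6. ]
 [ 149.2  113.7    6. ]
 [ 284.6  113.3    6. ]
 [  13.4 -112.2    6. ]
 [ 149.3 -111.6    6. ]
 [ 293.9 -111.3    6. ]]
[233, 233, 232, 233, 233, 233, 232, 233, 232, 233, 232, 231, 237, 243, 145, 43, 23, 26, 27, 27, 27, 27, 30, 45, 48, 43, 40, 38, 36, 36, 73, 112, 115, 142, 169, 183, 182, 182, 182, 182, 183, 182, 182, 182, 183]
[233, 233, 233, 233, 233, 233, 232, 232, 233, 233, 233, 236, 243, 234, 85, 22, 25, 28, 27, 27, 27, 29, 35, 44, 44, 40, 39, 37, 34, 46, 111, 117, 125, 186, 189, 186, 186, 186, 185, 184, 184, 184, 184, 184, 185]
[233, 233, 233, 233, 233, 232, 233, 233, 233, 232, 226, 249, 233, 102, 29, 24, 26, 27, 27, 27, 27, 33, 42, 42, 41, 38, 37, 34, 48, 117, 119, 115, 131, 188, 191, 190, 190, 189, 188, 189, 189, 189, 188, 188, 189]
[[239.78189849 110.42585756 210.03466144]]
```

Lip mid-line is at s≈54.5 and tip at s≈121, so the travel is about 66 mm. I'll move across to the middle, down in front of the lip, then in under it.

Emit:
{"api": "send_rows", "payload": {"motion": [{"tx":0.115,"ty":0,"tz":0,"rx":0,"ry":0,"rz":0,"gripper":1},{"tx":0.115,"ty":0,"tz":0,"rx":0,"ry":0,"rz":0,"gripper":1},{"tx":0,"ty":0.088,"tz":0.052,"rx":0,"ry":0,"rz":0,"gripper":1},{"tx":0,"ty":0.088,"tz":0.052,"rx":0,"ry":0,"rz":0,"gripper":1},{"tx":0,"ty":0.088,"tz":0.052,"rx":0,"ry":0,"rz":0,"gripper":1},{"tx":0,"ty":0.088,"tz":0.052,"rx":0,"ry":0,"rz":0,"gripper":1},{"tx":0,"ty":0.088,"tz":0.052,"rx":0,"ry":0,"rz":0,"gripper":1},{"tx":0,"ty":0,"tz":0,"rx":0,"ry":0,"rz":0,"gripper":1},{"tx":0,"ty":0,"tz":0,"rx":0,"ry":0,"rz":0,"gripper":1}]}}

```text
time_s: 5.05
ee_pos: [375.5, -411.1, 122.3]
ee_rot: [-134.9, -0.2, -85.8]
force: [0.4, -1.2, 1.6]
gripper_width: 0.7
gripper_force: 0.0
```

```bash
python3 - <<'E'
from h import *
from workcell import env
s=env.state();print(s["time_s"],toslope(s["ee_pos"]),s["ee_rot"],s["qpos"],s["force"])
f=env.grab_frame("side"); 
cv2.imwrite("pics/s3.png",cv2.resize(f["frame"][60:300,40:380,::-1],None,fx=2,fy=2,interpolation=cv2.INTER_CUBIC))
E
```

```text
5.05 [[21.48341202 -6.83993768 80.72472386]] [-134.90997175   -0.15004308  -85.80062231] [-73.54638981  20.03182814 120.29465282  64.25046539  50.16958217
  54.07228995] [ 0.36018993 -1.17656115  1.55760006]
```

View pics/s3.png

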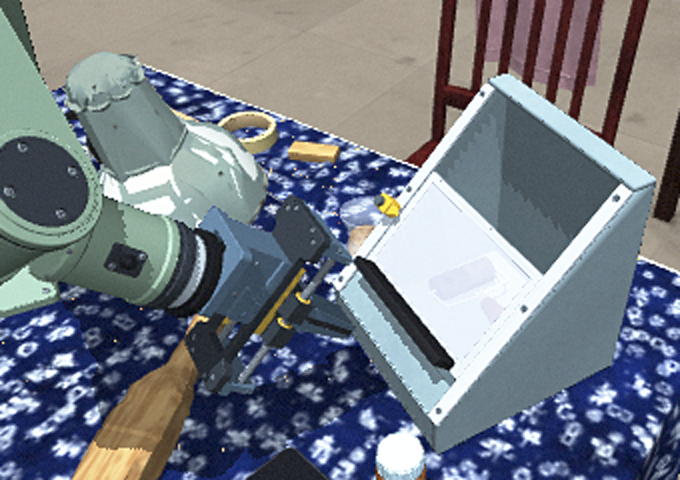

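The side view shows the closed fingers in front of the sill at crop pixel (350,325), below the lip and clear of the lamp. Going in.

Emit:
{"api": "send_rows", "payload": {"motion": [{"tx":0,"ty":0,"tz":0.048,"rx":0,"ry":0,"rz":0,"gripper":1},{"tx":0,"ty":0,"tz":0.048,"rx":0,"ry":0,"rz":0,"gripper":1},{"tx":0,"ty":0,"tz":0.044,"rx":0,"ry":0,"rz":0,"gripper":1},{"tx":0,"ty":-0.01,"tz":0,"rx":0,"ry":0,"rz":0,"gripper":1},{"tx":0,"ty":0,"tz":0,"rx":0,"ry":0,"rz":0,"gripper":1}]}}

```text
time_s: 5.72
ee_pos: [427.8, -407.2, 76.6]
ee_rot: [-134.9, -0.2, -85.8]
force: [0.2, 0.4, 0.0]
gripper_width: 0.4
gripper_force: 0.0
```

```bash
python3 - <<'E'
from h import *
from workcell import env
s=env.state();print(s["time_s"],toslope(s["ee_pos"]),s["force"], booth()[1].T@s["force"])
E
```

```text
5.725 [[26.29052926 -6.89564732 11.36274871]] [0.15467799 0.39970267 0.03144064] [ 0.15227776  0.38712227 -0.10781398]
```

Emit:
{"api": "send_rows", "payload": {"motion": [{"tx":0,"ty":-0.008,"tz":0,"rx":0,"ry":0,"rz":0,"gripper":1},{"tx":0,"ty":-0.008,"tz":0,"rx":0,"ry":0,"rz":0,"gripper":1},{"tx":0,"ty":-0.008,"tz":0,"rx":0,"ry":0,"rz":0,"gripper":1},{"tx":0,"ty":-0.008,"tz":0,"rx":0,"ry":0,"rz":0,"gripper":1},{"tx":0,"ty":-0.008,"tz":0,"rx":0,"ry":0,"rz":0,"gripper":1}]}}

```text
time_s: 6.35
ee_pos: [440.3, -405.7, 88.0]
ee_rot: [-135.2, -0.0, -85.9]
force: [-5.2, -0.7, 0.0]
gripper_width: 0.7
gripper_force: 2.2
```

```bash
python3 - <<'E'
from h import *
from workcell import env
s=env.state();print(s["time_s"],toslope(s["ee_pos"]),s["force"], booth()[1].T@s["force"])
E
```

```text
6.35 [[43.19497231 -6.23074529 10.52188311]] [-5.22076971 -0.73706311  0.03272748] [-3.69699708 -0.34760819  3.74328073]
```

Contact is made, at about 4 N along the slope. I'll push on gently, then stop short of the marker and check.

Emit:
{"api": "send_rows", "payload": {"motion": [{"tx":0,"ty":-0.008,"tz":0,"rx":0,"ry":0,"rz":0,"gripper":1},{"tx":0,"ty":-0.008,"tz":0,"rx":0,"ry":0,"rz":0,"gripper":1},{"tx":0,"ty":-0.008,"tz":0,"rx":0,"ry":0,"rz":0,"gripper":1},{"tx":0,"ty":-0.008,"tz":0,"rx":0,"ry":0,"rz":0,"gripper":1},{"tx":0,"ty":-0.008,"tz":0,"rx":0,"ry":0,"rz":0,"gripper":1},{"tx":0,"ty":-0.008,"tz":0,"rx":0,"ry":0,"rz":0,"gripper":1},{"tx":0,"ty":-0.008,"tz":0,"rx":0,"ry":0,"rz":0,"gripper":1},{"tx":0,"ty":-0.008,"tz":0,"rx":0,"ry":0,"rz":0,"gripper":1},{"tx":0,"ty":-0.008,"tz":0,"rx":0,"ry":0,"rz":0,"gripper":1},{"tx":0,"ty":-0.008,"tz":0,"rx":0,"ry":0,"rz":0,"gripper":1},{"tx":0,"ty":0,"tz":0,"rx":0,"ry":0,"rz":0,"gripper":1}]}}

```text
time_s: 7.72
ee_pos: [468.8, -403.4, 116.5]
ee_rot: [-135.1, -0.0, -85.9]
force: [-3.9, -1.1, -0.3]
gripper_width: 0.4
gripper_force: 1.6
```

```bash
python3 - <<'E'
from h import *
from workcell import env
s=env.state();print(s["time_s"],toslope(s["ee_pos"]),s["force"], booth()[1].T@s["force"])
f=env.grab_frame("wrist");pickle.dump((s,f),open("d3.pkl","wb"))
g=env.grab_frame("top");h=env.grab_frame("side");pickle.dump((g,h),open("d3b.pkl","wb"))
a=cv2.resize(f["frame"][:,:,::-1],(512,384))
b=cv2.resize(g["frame"][140:250,180:340,::-1],(400,275),interpolation=cv2.INTER_CUBIC)
c=cv2.resize(h["frame"][130:260,200:310,::-1],(254,300),interpolation=cv2.INTER_CUBIC)
o=np.zeros((600,800,3),np.uint8);o[:300,:400]=cv2.resize(a,(400,300));o[300:575,:400]=b;o[:472,400:]=cv2.resize(h["frame"][130:260,200:310,::-1],(400,472),interpolation=cv2.INTER_CUBIC)
cv2.imwrite("pics/m3.png",o)
E
```

```text
7.725 [[83.63328299 -6.09058043 10.41921653]] [-3.86474354 -1.10908915 -0.34991969] [-3.03087927 -0.81923642  2.53601809]
```

View pics/m3.png

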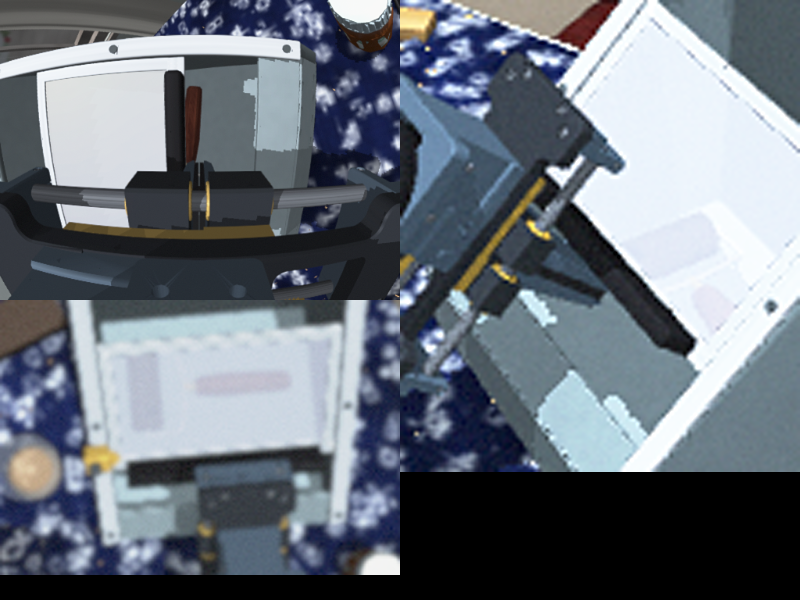

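The composite shows the fingers under the lip with the window partly raised. In the top crop the marker tip is at (118,458) and the lip's left end at (133,460–485), so it is close but still low. I'll measure numerically.

```bash
python3 - <<'E'
from h import *
s,f=pickle.load(open("d3.pkl","rb"));g,h=pickle.load(open("d3b.pkl","rb"));s0,d0=pickle.load(open("d0.pkl","rb"))
gm=f["frame"].astype(float).mean(2)
for v in(110,130,150,170,190):
    r=gm[v-2:v+3].mean(0);j=[x for x in range(190,260) if r[x]<55]
    if j: print("wrist",v,j[0],j[-1],[wcut(f,s,(x,v),2,n)[0,0].round(1) for x,n in((j[0]-.5,0),(j[0]-.5,30),(j[-1]+.5,30),(j[-1]+.5,0))],"y",wcut(f,s,(j[-1],v),2,30)[0,1].round())
def top(fr,us,v0,v1):
    q=fr["frame"].astype(float).mean(2);out=[]
    for u in us:
        c=q[v0:v1,u-1:u+2].mean(1);j=np.argwhere(c<60)[:,0]
        if len(j)<2: out.append(None);continue
        a,b=j[0],j[-1]
        def e(i,st):
            o=c[i+3*st] if 0<=i+3*st<len(c) else c[i+2*st];t=(c[i]+o)/2
            k=i
            while 0<=k+st<len(c) and c[k+st]<t:k+=st
            return v0+k+st*(t-c[k])/(c[k+st]-c[k])
        lo=e(b,1);hi=e(a,-1);out.append((u,round(hi,2),round(lo,2),cut(fr,(u,lo),2,30)[0,:2].round(1).tolist(),cut(fr,(u,hi),2,0)[0,:2].round(1).tolist()))
    return out
print("top before",top(d0["top"],(240,246,252,300),205,238))
print("top now",top(g,(238,242,246,252),190,224))
E
```

```text
wrist 110 211 235 [np.float64(110.4), np.float64(106.1), np.float64(93.3), np.float64(95.1)] y -78.0
wrist 130 211 257 [np.float64(110.6), np.float64(106.2), np.float64(82.2), np.float64(81.9)] y -68.0
wrist 150 212 256 [np.float64(110.2), np.float64(105.9), np.float64(82.7), np.float64(82.5)] y -58.0
wrist 170 212 255 [np.float64(110.6), np.float64(106.2), np.float64(83.3), np.float64(83.1)] y -47.0
wrist 190 213 252 [np.float64(110.4), np.float64(106.0), np.float64(84.9), np.float64(85.0)] y -37.0Traceback (most recent call last):
  File "<stdin>", line 20, in <module>
  File "<stdin>", line 18, in top
  File "<stdin>", line 14, in e
IndexError: index 34 is out of bounds for axis 0 with size 33
```

Wrist view: lip mid-line is now at s≈100, with the tip at about 121. I'll push another 17 mm and then look from the high pose.

Emit:
{"api": "send_rows", "payload": {"motion": [{"tx":0,"ty":-0.007,"tz":0,"rx":0,"ry":0,"rz":0,"gripper":1},{"tx":0,"ty":-0.007,"tz":0,"rx":0,"ry":0,"rz":0,"gripper":1},{"tx":0,"ty":-0.007,"tz":0,"rx":0,"ry":0,"rz":0,"gripper":1},{"tx":0,"ty":-0.007,"tz":0,"rx":0,"ry":0,"rz":0,"gripper":1},{"tx":0,"ty":-0.006,"tz":0,"rx":0,"ry":0,"rz":0,"gripper":1},{"tx":0,"ty":0,"tz":0,"rx":0,"ry":0,"rz":0,"gripper":1},{"tx":0,"ty":0,"tz":0,"rx":0,"ry":0,"rz":0,"gripper":1}]}}

```text
time_s: 8.75
ee_pos: [481.2, -402.4, 128.7]
ee_rot: [-135.0, 0.0, -85.9]
force: [-3.7, -0.1, -1.3]
gripper_width: 0.8
gripper_force: 1.6
```

```bash
python3 - <<'E'
from h import *
from workcell import env
s=env.state();print(s["time_s"],toslope(s["ee_pos"]),s["ee_rot"], booth()[1].T@s["force"])
f=env.grab_frame("wrist");gm=f["frame"].astype(float).mean(2)
for v in(100,110,120,130):
    r=gm[v-2:v+3].mean(0);j=[x for x in range(190,238) if r[x]<55]
    if j: print("wrist",v,j[0],j[-1],[wcut(f,s,(x,v),2,n)[0,0].round(1) for x,n in((j[0]-.5,0),(j[0]-.5,30),(j[-1]+.5,30),(j[-1]+.5,0))],"y",wcut(f,s,(j[-1],v),2,30)[0,1].round())
E
```

```text
8.75 [[101.0185363   -6.02054886  10.28847809]] [-1.35030107e+02  1.44304823e-02 -8.58865857e+01] [-3.49118292  0.12437986  1.68838702]
wrist 100 211 235 [np.float64(127.7), np.float64(123.3), np.float64(110.6), np.float64(112.5)] y -83.0
wrist 110 211 235 [np.float64(127.8), np.float64(123.4), np.float64(110.6), np.float64(112.5)] y -78.0
wrist 120 211 235 [np.float64(127.9), np.float64(123.5), np.float64(110.7), np.float64(112.6)] y -73.0
wrist 130 211 235 [np.float64(128.0), np.float64(123.5), np.float64(110.7), np.float64(112.6)] y -68.0
```

Emit:
{"api": "send_rows", "payload": {"motion": [{"tx":0,"ty":0.02,"tz":0,"rx":0,"ry":0,"rz":0,"gripper":1},{"tx":0,"ty":0,"tz":-0.1,"rx":0,"ry":0,"rz":0,"gripper":1},{"tx":0,"ty":0,"tz":-0.1,"rx":0,"ry":0,"rz":0,"gripper":1},{"tx":0,"ty":-0.075,"tz":-0.05,"rx":0,"ry":0,"rz":0,"gripper":1},{"tx":0,"ty":-0.075,"tz":-0.05,"rx":0,"ry":0,"rz":0,"gripper":1},{"tx":0,"ty":-0.075,"tz":-0.05,"rx":0,"ry":0,"rz":0,"gripper":1},{"tx":0,"ty":-0.075,"tz":-0.05,"rx":0,"ry":0,"rz":0,"gripper":1},{"tx":-0.116,"ty":0,"tz":0,"rx":0,"ry":0,"rz":0,"gripper":1},{"tx":-0.116,"ty":0,"tz":0,"rx":0,"ry":0,"rz":0,"gripper":1},{"tx":0,"ty":0,"tz":0,"rx":0,"ry":0,"rz":0,"gripper":1},{"tx":0,"ty":0,"tz":0,"rx":0,"ry":0,"rz":0,"gripper":1}]}}

```text
time_s: 10.18
ee_pos: [431.0, -290.1, 369.7]
ee_rot: [-135.0, -0.0, -85.9]
force: [0.6, -0.2, -0.1]
gripper_width: 0.4
gripper_force: 0.0
```

```bash
python3 - <<'E'
from h import *
from workcell import env
s=env.state();print(s["time_s"],toslope(s["ee_pos"]),s["ee_rot"], booth()[1].T@s["force"])
f=env.grab_frame("wrist"); pickle.dump((s,f),open("d4.pkl","wb")); S,t=measure(s,f)
g=f["frame"].astype(int).mean(2)
for v in(100,140,150):print(g[v-1:v+2,335:375].mean(0).astype(int).tolist())
cv2.imwrite("pics/w4.png",cv2.resize(f["frame"][135:195,310:390,::-1],(800,600),interpolation=cv2.INTER_NEAREST))
E
```

```text
10.175 [[241.91066634 109.70436331 210.17174043]] [-1.34972536e+02 -4.53018035e-02 -8.58828446e+01] [ 0.34545858 -0.23525679 -0.43624754]
marker bbox [341, 164, 16, 24, 209] tip rows [[349, 164], [350, 164], [348, 165], [349, 165], [350, 165], [351, 165]]
tip px [349.5 164. ] s,y @n15 [119.68  97.05  15.  ]  clip edges s @n20: [132.8 110.9]
rows v, xs, xe, s_low@n30, s_hi@n30, s_hi@n0
 [[ 70.  346.6 361.3 112.  131.1 121.6]
 [ 78.  346.7 361.4 112.  131.1 121.7]
 [ 86.  346.6 361.3 112.  131.2 121.7]
 [ 94.  346.6 361.4 112.  131.1 121.7]
 [102.  346.7 361.3 112.  131.  121.5]
 [110.  346.5 361.3 111.8 131.1 121.6]
 [118.  346.5 361.3 111.6 130.9 121.4]
 [126.  346.3 360.8 111.9 130.9 121.4]
 [134.  346.1 363.8 107.5 130.9 121.4]
 [142.  345.7 364.8 105.7 131.  121.5]
 [150.  345.5 359.8 112.  130.9 121.4]]
[227, 226, 228, 228, 229, 227, 227, 226, 228, 235, 252, 225, 90, 28, 26, 28, 28, 30, 41, 48, 46, 43, 41, 40, 38, 35, 56, 120, 123, 121, 121, 121, 121, 122, 122, 122, 122, 122, 122, 122]
[225, 225, 225, 225, 225, 225, 225, 227, 229, 252, 252, 100, 22, 27, 29, 29, 29, 37, 43, 44, 44, 41, 41, 39, 36, 29, 35, 52, 61, 64, 82, 119, 120, 118, 119, 119, 120, 119, 119, 120]
[238, 238, 238, 238, 238, 238, 238, 238, 248, 253, 195, 71, 25, 27, 28, 28, 33, 39, 44, 44, 42, 41, 39, 37, 42, 94, 118, 119, 118, 117, 117, 118, 118, 118, 118, 118, 118, 118, 117, 118]
```

View pics/w4.png

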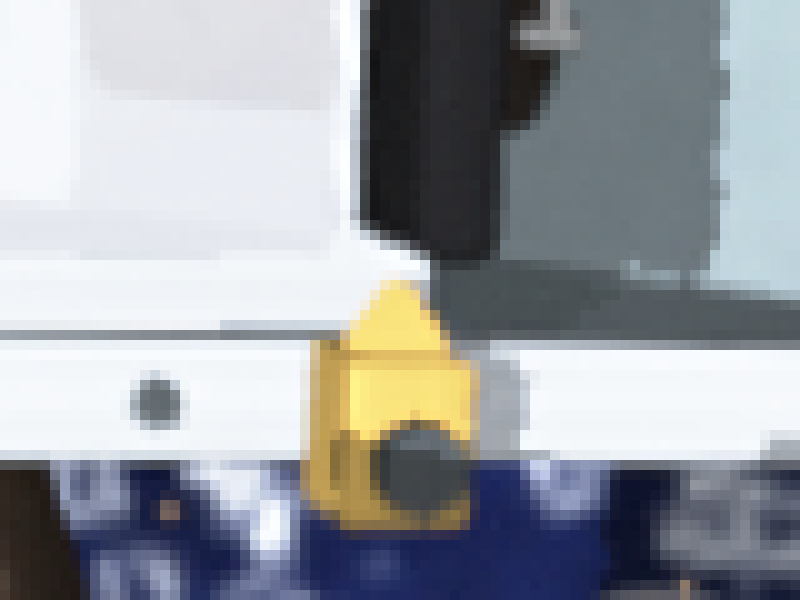

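The close view shows the nose tip at px (349.3,163.5) and the lip's outer face spanning px 352.6–361.3, so the lip sits about 2 mm below the marker if the tip is at n≈15. I'll take one more look from farther up the slope to settle the tip's height by parallax.

Emit:
{"api": "send_rows", "payload": {"motion": [{"tx":0,"ty":-0.09,"tz":0,"rx":0,"ry":0,"rz":0,"gripper":1},{"tx":0,"ty":-0.09,"tz":0,"rx":0,"ry":0,"rz":0,"gripper":1},{"tx":0,"ty":0,"tz":0,"rx":0,"ry":0,"rz":0,"gripper":1},{"tx":0,"ty":0,"tz":0,"rx":0,"ry":0,"rz":0,"gripper":1}]}}

```text
time_s: 10.72
ee_pos: [494.0, -285.9, 431.1]
ee_rot: [-135.1, 0.1, -85.9]
force: [-0.9, 1.0, -0.3]
gripper_width: 0.2
gripper_force: 0.0
```

```bash
python3 - <<'E'
from h import *
from workcell import env
s=env.state();print(s["time_s"],toslope(s["ee_pos"]))
f=env.grab_frame("wrist"); pickle.dump((s,f),open("d5.pkl","wb"))
s4,f4=pickle.load(open("d4.pkl","rb"))
def nose(f,lo):
    im=f["frame"].astype(float);yel=(im[:,:,0]+im[:,:,1])/2-im[:,:,2]  # yellowness
    m=yel>60; m[:140]=0;m[200:]=0;m[:,:lo]=0;m[:,lo+130:]=0
    v0=np.argwhere(m)[:,0].min();out=[]
    for v in range(v0,v0+6):
        w=np.clip(yel[v,lo:lo+130]-25,0,None);j=np.argwhere(m[v])[:,0];a=slice(max(j.min()-2-lo,0),j.max()+3-lo)
        x=np.arange(lo,lo+130)[a];out.append((v,j.min(),j.max(),round((w[a]*x).sum()/w[a].sum(),2)))
    return out
def low(f,a,b):
    g=f["frame"].astype(float).mean(2);o=[]
    for v in range(78,122,4):
        r=g[v-1:v+2,a:b].mean(0);j=np.argwhere(r<52)[:,0]
        def sub(i,st):
            t=75 if st>0 else 130
            k=i
            while r[k]<t:k+=st
            return a+k-st*(r[k]-t)/(r[k]-r[k-st])
        o.append((v,sub(j[-1],1),sub(j[0],-1)))
    return np.array(o)
X=[]
for st,fr,lo,a,b in((s4,f4,310,330,375),(s,f,370,385,450)):
    n=nose(fr,lo);print(n);L=low(fr,a,b);m=np.median(L,0);print("lip low/hi px",m.round(2),L[:,1:].std(0).round(2))
    tip=(n[0][3],n[0][0]); 
    print("tip s at n=9,15,21",[wcut(fr,st,tip,2,k)[0].round(2).tolist() for k in(9,15,21)])
    print("low s at n=27,30,33",[wcut(fr,st,(m[1],m[0]),2,k)[0,0].round(2) for k in(27,30,33)],"hi at 0,4,8",[wcut(fr,st,(m[2],m[0]),2,k)[0,0].round(2) for k in(0,4,8)])
cv2.imwrite("pics/w5.png",cv2.resize(f["frame"][135:195,370:450,::-1],(800,600),interpolation=cv2.INTER_NEAREST))
E
```

```text
10.725 [[329.98932241 109.21741466 208.99428768]]
[(163, np.int64(349), np.int64(350), np.float64(349.17)), (164, np.int64(348), np.int64(351), np.float64(349.35)), (165, np.int64(347), np.int64(351), np.float64(349.24)), (166, np.int64(346), np.int64(352), np.float64(349.31)), (167, np.int64(346), np.int64(353), np.float64(349.23)), (168, np.int64(345), np.int64(353), np.float64(349.03))]
lip low/hi px [ 98.   361.23 346.65] [0.17 0.07]
tip s at n=9,15,21 [[118.22, 96.64, 9.0], [120.21, 95.76, 15.0], [122.2, 94.88, 21.0]]
low s at n=27,30,33 [np.float64(110.98), np.float64(112.09), np.float64(113.2)] hi at 0,4,8 [np.float64(121.62), np.float64(122.88), np.float64(124.14)]
[(165, np.int64(407), np.int64(410), np.float64(408.57)), (166, np.int64(406), np.int64(411), np.float64(408.43)), (167, np.int64(405), np.int64(411), np.float64(408.21)), (168, np.int64(405), np.int64(412), np.float64(408.33)), (169, np.int64(404), np.int64(412), np.float64(408.09)), (170, np.int64(401), np.int64(413), np.float64(407.12))]
lip low/hi px [ 98.   421.67 405.74] [0.13 0.08]
tip s at n=9,15,21 [[115.54, 97.43, 9.0], [119.02, 96.52, 15.0], [122.49, 95.61, 21.0]]
low s at n=27,30,33 [np.float64(110.25), np.float64(112.12), np.float64(113.99)] hi at 0,4,8 [np.float64(120.42), np.float64(122.63), np.float64(124.84)]
```

The parallax puts the tip at n≈20, s≈121.8 and the lip mid-line at 117.9. I'll take another view with a longer baseline to firm this up.

Emit:
{"api": "send_rows", "payload": {"motion": [{"tx":0,"ty":-0.09,"tz":0,"rx":0,"ry":0,"rz":0,"gripper":1},{"tx":0,"ty":-0.09,"tz":0,"rx":0,"ry":0,"rz":0,"gripper":1},{"tx":0,"ty":0,"tz":0,"rx":0,"ry":0,"rz":0,"gripper":1},{"tx":0,"ty":0,"tz":0,"rx":0,"ry":0,"rz":0,"gripper":1}]}}

```text
time_s: 11.28
ee_pos: [556.7, -280.9, 494.3]
ee_rot: [-135.2, 0.1, -85.9]
force: [0.2, 0.3, 0.3]
gripper_width: 0.3
gripper_force: 0.0
```

```bash
cat > tri3.py <<'E'
from h import *
from workcell import env
import sys
s=env.state();print(s["time_s"],toslope(s["ee_pos"]))
f=env.grab_frame("wrist"); pickle.dump((s,f),open(sys.argv[1],"wb"))
def apex(f,st):
    u=wproj(f,st,tow([[121,97,17]]))[0].round().astype(int);x0,y0=u-[12,10]
    im=f["frame"][y0:y0+18,x0:x0+25].astype(float);y=(im[:,:,0]+im[:,:,1])/2-im[:,:,2]
    m=y>60;v0=np.argwhere(m)[:,0].min();rows=[]
    for v in range(v0,v0+5):
        w=np.clip(y[v]-25,0,None);c=np.argmax(w*m[v]);j=np.argwhere(m[v])[:,0];a=slice(max(j.min()-2,0),j.max()+3)
        rows.append((w[a]*np.arange(25)[a]).sum()/w[a].sum())
    return np.array([x0+rows[0]*.5+rows[1]*.5,y0+v0]),np.array(rows)+x0
def screw(f,st):
    u=wproj(f,st,tow([[149.3,112.5,6]]))[0].round().astype(int);g=255-f["frame"][u[1]-4:u[1]+5,u[0]-4:u[0]+5].astype(float).mean(2);w=np.clip(g-90,0,None)
    yy,xx=np.mgrid[-4:5,-4:5];return u+np.array([(w*xx).sum(),(w*yy).sum()])/w.sum()
def lip(f,st):
    g=f["frame"].astype(float).mean(2);o=[]
    for yb in(-20,-10,0,10,20,30):
        u=wproj(f,st,tow([[112,yb,30]]))[0];a=int(u[0])-8;v=int(round(u[1]));r=g[v-1:v+2,a:a+30].mean(0)
        k=4
        while r[k]<75:k+=1
        o.append((a+k-(r[k]-75)/(r[k]-r[k-1]),v))
    return np.median(o,0)
C={k:[] for k in("tip","screw","lip")}
for n in sys.argv[2:]+[sys.argv[1]]:
    st,fr=pickle.load(open(n,"rb"));a,rows=apex(fr,st);print(n,"apex",a.round(2),rows.round(1))
    for k,p in(("tip",a),("screw",screw(fr,st)),("lip",lip(fr,st))): C[k].append([wcut(fr,st,p,2,x)[0] for x in(0,10)])
for k,v in C.items():
    v=np.array(v);sl=(v[:,1,0]-v[:,0,0])/10
    A=np.c_[np.ones(len(v)),-sl];x,r,*_=np.linalg.lstsq(A,v[:,0,0],rcond=None);print(k,"s,n",x.round(2),"res",(A@x-v[:,0,0]).round(2),"y",(v[:,0,1]+(v[:,1,1]-v[:,0,1])/10*x[1]).round(1))
E
python3 tri3.py d6.pkl d4.pkl d5.pkl
```

```text
11.275 [[419.14925424 109.52707401 209.14044878]]
d4.pkl apex [349.26 163.  ] [349.2 349.4 349.2 349.3 349.2]
d5.pkl apex [408.5 165. ] [408.6 408.4 408.2 408.3 408.1]
d6.pkl apex [456.98 166.  ] [456.8 457.2 457.1 456.9 456.7]
tip s,n [120.64  17.11] res [-0.15  0.29 -0.15] y [95.4 96.2 95.5]
screw s,n [149.22   6.19] res [-0.11  0.22 -0.11] y [113.1 113.4 113.1]
lip s,n [111.55  28.66] res [-0.09  0.19 -0.09] y [5.  4.7 5.2]
```

Three-view fit: the control screw comes out at n=6.2, where 6 is expected. The tip is at s≈120.6 and the lip mid-line at 117.6, so about 3 mm remains. I'll go back under the lip.

Emit:
{"api": "send_rows", "payload": {"motion": [{"tx":0.116,"ty":0,"tz":0,"rx":0,"ry":0,"rz":0,"gripper":1},{"tx":0.116,"ty":0,"tz":0,"rx":0,"ry":0,"rz":0,"gripper":1},{"tx":0,"ty":0.11,"tz":0.033,"rx":0,"ry":0,"rz":0,"gripper":1},{"tx":0,"ty":0.11,"tz":0.033,"rx":0,"ry":0,"rz":0,"gripper":1},{"tx":0,"ty":0.11,"tz":0.033,"rx":0,"ry":0,"rz":0,"gripper":1},{"tx":0,"ty":0.11,"tz":0.033,"rx":0,"ry":0,"rz":0,"gripper":1},{"tx":0,"ty":0.11,"tz":0.033,"rx":0,"ry":0,"rz":0,"gripper":1},{"tx":0,"ty":0.11,"tz":0.033,"rx":0,"ry":0,"rz":0,"gripper":1},{"tx":0,"ty":0,"tz":0,"rx":0,"ry":0,"rz":0,"gripper":1},{"tx":0,"ty":0,"tz":0,"rx":0,"ry":0,"rz":0,"gripper":1}]}}

```text
time_s: 12.58
ee_pos: [403.3, -409.0, 194.6]
ee_rot: [-134.9, -0.1, -86.0]
force: [0.6, -0.2, 0.2]
gripper_width: 0.6
gripper_force: 0.0
```

```bash
cat > st.py <<'E'
from h import *
from workcell import env
s=env.state();print(s["time_s"],toslope(s["ee_pos"]).round(2),s["ee_rot"].round(2),(booth()[1].T@s["force"]).round(1))
E
python3 st.py
```

```text
12.575 [[ 92.38  -6.83 112.18]] [-1.3494e+02 -8.0000e-02 -8.5970e+01] [ 0.5 -0.2 -0.3]
```

Emit:
{"api": "send_rows", "payload": {"motion": [{"tx":0,"ty":0.006,"tz":0.05,"rx":0,"ry":0,"rz":0,"gripper":1},{"tx":0,"ty":0,"tz":0.05,"rx":0,"ry":0,"rz":0,"gripper":1},{"tx":0,"ty":0,"tz":0.05,"rx":0,"ry":0,"rz":0,"gripper":1},{"tx":0,"ty":0,"tz":0.052,"rx":0,"ry":0,"rz":0,"gripper":1},{"tx":0,"ty":0,"tz":0,"rx":0,"ry":0,"rz":0,"gripper":1},{"tx":0,"ty":-0.01,"tz":0,"rx":0,"ry":0,"rz":0,"gripper":1},{"tx":0,"ty":-0.006,"tz":0,"rx":0,"ry":0,"rz":0,"gripper":1},{"tx":0,"ty":0,"tz":0,"rx":0,"ry":0,"rz":0,"gripper":1},{"tx":0,"ty":0,"tz":0,"rx":0,"ry":0,"rz":0,"gripper":1}]}}

```text
time_s: 13.7
ee_pos: [477.6, -403.0, 125.7]
ee_rot: [-135.0, -0.0, -85.9]
force: [0.2, -0.9, -0.8]
gripper_width: 0.7
gripper_force: 0.0
```

```bash
python3 st.py
```

```text
13.7 [[96.32 -6.38 10.77]] [-1.3501e+02 -4.0000e-02 -8.5920e+01] [-0.4 -0.9 -0.7]
```

Emit:
{"api": "send_rows", "payload": {"motion": [{"tx":0,"ty":-0.006,"tz":0,"rx":0,"ry":0,"rz":0,"gripper":1},{"tx":0,"ty":-0.004,"tz":0,"rx":0,"ry":0,"rz":0,"gripper":1},{"tx":0,"ty":-0.003,"tz":0,"rx":0,"ry":0,"rz":0,"gripper":1},{"tx":0,"ty":-0.002,"tz":0,"rx":0,"ry":0,"rz":0,"gripper":1},{"tx":0,"ty":0,"tz":0,"rx":0,"ry":0,"rz":0,"gripper":1},{"tx":0,"ty":0,"tz":0,"rx":0,"ry":0,"rz":0,"gripper":1}]}}

```text
time_s: 14.45
ee_pos: [482.9, -402.5, 130.4]
ee_rot: [-135.0, -0.0, -85.9]
force: [-3.9, -1.8, 0.2]
gripper_width: 0.6
gripper_force: 2.1
```

```bash
python3 st.py
```

```text
14.45 [[103.4   -6.24  10.32]] [-1.3505e+02 -1.0000e-02 -8.5900e+01] [-2.6 -1.5  3. ]
```

Now at 103.4 and in contact; another 0.5 mm, then back off and re-measure from the high poses.

Emit:
{"api": "send_rows", "payload": {"motion": [{"tx":0,"ty":-0.001,"tz":0,"rx":0,"ry":0,"rz":0,"gripper":1},{"tx":0,"ty":0,"tz":0,"rx":0,"ry":0,"rz":0,"gripper":1},{"tx":0,"ty":0.02,"tz":0,"rx":0,"ry":0,"rz":0,"gripper":1},{"tx":0,"ty":0,"tz":-0.1,"rx":0,"ry":0,"rz":0,"gripper":1},{"tx":0,"ty":0,"tz":-0.1,"rx":0,"ry":0,"rz":0,"gripper":1},{"tx":0,"ty":-0.075,"tz":-0.05,"rx":0,"ry":0,"rz":0,"gripper":1},{"tx":0,"ty":-0.075,"tz":-0.05,"rx":0,"ry":0,"rz":0,"gripper":1},{"tx":0,"ty":-0.075,"tz":-0.05,"rx":0,"ry":0,"rz":0,"gripper":1},{"tx":0,"ty":-0.07,"tz":-0.05,"rx":0,"ry":0,"rz":0,"gripper":1},{"tx":-0.116,"ty":0,"tz":0,"rx":0,"ry":0,"rz":0,"gripper":1},{"tx":-0.116,"ty":0,"tz":0,"rx":0,"ry":0,"rz":0,"gripper":1},{"tx":0,"ty":0,"tz":0,"rx":0,"ry":0,"rz":0,"gripper":1}]}}

```text
time_s: 15.95
ee_pos: [430.5, -285.4, 370.1]
ee_rot: [-135.0, 0.0, -85.6]
force: [0.1, -1.5, 0.9]
gripper_width: 0.6
gripper_force: 0.0
```

Emit:
{"api": "send_rows", "payload": {"motion": [{"tx":0,"ty":0,"tz":0,"rx":0,"ry":0,"rz":0,"gripper":1}]}}

```text
time_s: 16.08
ee_pos: [431.4, -289.9, 370.1]
ee_rot: [-135.0, -0.0, -85.9]
force: [0.3, 0.2, 0.0]
gripper_width: 0.5
gripper_force: 0.0
```

```bash
sed -i 's/\[112,yb,30\]/[115,yb,30]/' tri3.py; python3 tri3.py d7.pkl
```

```text
16.075 [[242.52191172 109.89983781 210.20698946]]
d7.pkl apex [349.96 163.  ] [350.  349.9 349.9 350.  349.8]
tip s,n [103.14 -34.56] res [-0.] y [103.2]
screw s,n [139.48 -34.56] res [-0.] y [120.8]
lip s,n [ 92.41 -33.44] res [0.] y [-1.1]
```

Emit:
{"api": "send_rows", "payload": {"motion": [{"tx":0,"ty":-0.09,"tz":0,"rx":0,"ry":0,"rz":0,"gripper":1},{"tx":0,"ty":-0.09,"tz":0,"rx":0,"ry":0,"rz":0,"gripper":1},{"tx":0,"ty":-0.09,"tz":0,"rx":0,"ry":0,"rz":0,"gripper":1},{"tx":0,"ty":-0.09,"tz":0,"rx":0,"ry":0,"rz":0,"gripper":1},{"tx":0,"ty":0,"tz":0,"rx":0,"ry":0,"rz":0,"gripper":1},{"tx":0,"ty":0,"tz":0,"rx":0,"ry":0,"rz":0,"gripper":1}]}}

```text
time_s: 16.88
ee_pos: [558.0, -281.4, 494.9]
ee_rot: [-135.2, 0.1, -85.9]
force: [0.0, -0.1, -0.4]
gripper_width: 0.5
gripper_force: 0.0
```

```bash
python3 tri3.py d8.pkl d7.pkl; python3 - <<'E'
from h import *
from workcell import env
_,d=pickle.load(open("d0.pkl","rb"));g=env.grab_frame("top");D=np.abs(g["frame"].astype(int)-d["top"]["frame"]).max(2)
for n,(a,b,c,e) in dict(block=(165,135,205,165),glass=(178,192,205,222),bottle=(315,232,345,262)).items(): print(n,(D[b:e,a:c]>60).mean().round(3))
E
```

```text
16.875 [[420.47399224 108.9416498  208.77135808]]
d7.pkl apex [349.96 163.  ] [350.  349.9 349.9 350.  349.8]
d8.pkl apex [457.38 166.  ] [456.9 457.8 457.7 457.8 457.7]
tip s,n [119.5   14.26] res [-0. -0.] y [96.1 95.1]
screw s,n [149.87   7.37] res [-0. -0.] y [112.9 112.9]
lip s,n [114.97  28.9 ] res [-0. -0.] y [5.4 4.7]
block 0.123
glass 0.635
bottle 0.0
```

Lip mid-line is now at ≈121. I'll combine all the views of the tip for the final comparison.

```bash
python3 - <<'E'
import re
src=open("tri3.py").read().split("C={k")[0].replace('s=env.state();print(s["time_s"],toslope(s["ee_pos"]))\nf=env.grab_frame("wrist"); pickle.dump((s,f),open(sys.argv[1],"wb"))','')
exec(src)
V=[]
for n in("d2","d4","d5","d6","d7","d8"):
    st,fr=pickle.load(open(n+".pkl","rb"));a,r=apex(fr,st);p=(np.median(r[:4]),a[1]);sc=screw(fr,st)
    b=[wcut(fr,st,p,2,x)[0] for x in(0,10)];c=wcut(fr,st,sc,2,6)[0,0]
    V.append((b[0][0]-c+149.3,(b[1][0]-b[0][0])/10,b[0][1],(b[1][1]-b[0][1])/10)); print(n,np.round(p,2),"screw s@6",c.round(2))
V=np.array(V);A=np.c_[np.ones(6),-V[:,1]]
x,*_=np.linalg.lstsq(A,V[:,0],rcond=None);print("tip s,n (screw-referenced)",x,"res",(A@x-V[:,0]).round(2))
for k in(14,16,18,20):print(k,(V[:,0]+V[:,1]*k).round(2))
for n in("d7","d8"):
    st,fr=pickle.load(open(n+".pkl","rb"));c=wcut(fr,st,screw(fr,st),2,6)[0,0];print(n,"lip low@30 screw-ref",wcut(fr,st,lip(fr,st),2,30)[0,0]-c+149.3)
E
```

```text
d2 [347.61 163.  ] screw s@6 149.49
d4 [349.27 163.  ] screw s@6 149.28
d5 [408.38 165.  ] screw s@6 148.9
d6 [457. 166.] screw s@6 149.19
d7 [349.95 163.  ] screw s@6 149.53
d8 [457.76 166.  ] screw s@6 148.87
tip s,n (screw-referenced) [120.14126495  15.82430172] res [-0.09 -0.22 -0.06  0.33  0.34 -0.3 ]
14 [119.64 119.75 119.15 118.31 119.19 118.93]
16 [120.29 120.42 120.31 119.96 119.86 120.58]
18 [120.95 121.08 121.46 121.6  120.53 122.24]
20 [121.6  121.75 122.62 123.25 121.2  123.89]
d7 lip low@30 screw-ref 115.13535780647422
d8 lip low@30 screw-ref 116.35306344380388
```

Across six views the tip is at s≈120.1, and the lip mid-line is at 120.1–121.1, which is level within about 1 mm. I'll withdraw the arm to the left and check the loose objects.

Emit:
{"api": "send_rows", "payload": {"motion": [{"tx":-0.1,"ty":0,"tz":0,"rx":0,"ry":0,"rz":0,"gripper":1},{"tx":-0.1,"ty":0,"tz":0,"rx":0,"ry":0,"rz":0,"gripper":1},{"tx":-0.1,"ty":0,"tz":0,"rx":0,"ry":0,"rz":0,"gripper":1},{"tx":-0.1,"ty":0,"tz":0,"rx":0,"ry":0,"rz":0,"gripper":1},{"tx":-0.1,"ty":0,"tz":0,"rx":0,"ry":0,"rz":0,"gripper":1},{"tx":-0.1,"ty":0,"tz":0,"rx":0,"ry":0,"rz":0,"gripper":1},{"tx":0,"ty":0,"tz":0,"rx":0,"ry":0,"rz":0,"gripper":1},{"tx":0,"ty":0,"tz":0,"rx":0,"ry":0,"rz":0,"gripper":1}]}}

```text
time_s: 17.98
ee_pos: [520.4, -32.7, 480.8]
ee_rot: [-132.7, 1.1, -81.6]
force: [-0.1, -0.9, 0.2]
gripper_width: 0.1
gripper_force: 0.0
```

```bash
python3 st.py; python3 - <<'E'
from h import *
from workcell import env
_,d=pickle.load(open("d0.pkl","rb"))
for c,R in(("top",dict(block=(165,135,205,165),glass=(178,192,205,222),bottle=(315,232,345,262),marker=(212,198,226,208),lip0=(235,215,310,232))),("side",dict(bottle=(225,270,258,322),marker=(226,155,242,170)))):
    g=env.grab_frame(c);D=np.abs(g["frame"].astype(int)-d[c]["frame"]).max(2)
    for n,(a,b,e,h) in R.items(): print(c,n,(D[b:h,a:e]>60).mean().round(3))
E
```

```text
17.975 [[397.08 359.75 212.17]] [-132.73    1.09  -81.61] [ 0.  -0.9  0.3]
top block 0.0
top glass 0.0
top bottle 0.0
top marker 0.0
top lip0 0.609
side bottle 0.0
side marker 0.138
```

```bash
python3 -c "
from workcell import env
print(env.job_done())"
```

```text
the job is handed in; nothing more can be done
None
```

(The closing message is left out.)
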